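# Home the sprung tilt stage of a modular microscope

## Task

Three sprung tilt stages stand on the optics bench. Press the aluminium tilt plate that has the round window down until it lies level on its home switch, hold it there for a good second so that the controller takes its zero, then let go so that it springs back up. Leave the other two tilt plates (one solid, one with a square window) alone.

Things in the scene. Friction and masses are not known exactly. Their poses are not given: they have to be found in the camera images.
- tilt_round (a joint): Tilt in rad of the aluminium plate (115 x 60 x 5 mm) with the ROUND window (36 mm): 0 level on its stops, 0.6 raised at rest by its spring. It is hinged along its short edge farther from the robot, pin 58 mm above the table, on a fixed black frame 124 x 80 mm yawed up to 0.6. A straight push down on the near part takes 4 N at first, 8 N at level; let go, it springs back up.
- press_round (a point): The place to press: on the round-window plate's upper face, on the solid strip beyond the window, 94 mm from the hinge pin, 25 mm from the raised edge. It moves with the plate: 113 mm above the table raised, 60.5 mm level (and 15 mm farther from the hinge). Pressing straight down where it starts works. x axis along the plate to the hinge, y along the pin, z out of the upper face.
- tilt_plain (a joint): Tilt (rad) of the SOLID plate without a window. Sprung, same build and action as the round-window plate: 0 = level, 0.6 = raised at rest; its module is the same size. It must be left raised.
- tilt_square (a joint): Tilt (rad) of the plate with the SQUARE window (34 mm). Sprung, same build and action as the round-window plate: 0 = level, 0.6 = raised at rest; its module is the same size. It must be left raised.

How it is judged:
By the outcome, as a careful person would: the job done as asked, in the order asked, and still so for the second after the job is handed in, with the robot touching nothing.
It also fails if it takes over 32 s, if anything falls off the work surface, if the arm or the gripper's body presses on something with over 40 N, if the wrist force passes 120 N, or if a joint passes its speed limit or range.

## Robot

A 6-joint arm with a two-finger parallel gripper is mounted at the origin on the work surface. World frame = base frame: x ahead of the robot, y to its left, z up, the work surface at z = 0. Lengths are in m, angles in rad, forces in N, time in s.
With the tool pointing down it reaches from about 0.375 to 0.825 m from the base axis. Payload 5.5 kg.
Tool frame: the origin (TCP) lies between the finger pads; the fingertips stand 25 mm ahead of it and the grasp point (between the pads) lies 6 mm ahead of it (robot.tip_extent is the distance from the TCP to the fingertips, in m); z points along the fingers, x is the direction in which the jaws open and shut, and the axes are right-handed (so a half turn about z gives the same grasp; the last joint's range is limited). The gripper opens to 85 mm and grips with 20 to 120 N. Pads are 22 mm wide; open, the fingers measure 114 mm over their backs; the gripper's body (76 mm by 85 mm) begins 54 mm behind the grasp point. The pads swing forward as they close: fully open they stand 13 mm farther back than shut.
Start: joints at [1.101, 0.314, -0.047, 1.21, 0, 1.571], TCP at [0.272, 0.535, 0.256] pointing down, gripper open.
Joint ranges: [-2.67, 2.67], [-0.69, 1.73], [-1.03, 1.25], [-2.08, 2.16], [-1.42, 1.45], [-3.14, 3.14]. Speed limits (rad/s): [2.39, 2.39, 3.01, 3.14, 3.14, 3.14].

## Interface

Orientations are given as a rotation vector (axis times angle).
In Python, from workcell import robot gives the robot as it stands. The module is installed in compiled form; this text tells all that it offers.
- The arm moves only by the tool drive_tool, never from a script. Its arguments are lists of equal length, an entry for each row: "delta_pos": the shift along the tool's x, y, z in mm, a list of three; "yaw": the turn about the tool's z in degrees; "fingers": the opening in per cent of the stroke, from 0 (shut) to 100 (fully open). In form: {"delta_pos": [[dx, dy, dz], ...], "yaw": [yaw, ...], "fingers": [fingers, ...]}. A call has 1 to 12 rows; each row is the pose to reach, as a shift and turn from the pose commanded when the call began, along the tool's axes at that moment; what a row does not reach only later rows make up. A row lasts 1/12 s, in which the tool goes at most 41.7 mm and 7.16 degrees, less where a joint would pass 70% of its speed; a pose out of reach is approached as far as the arm can. A call with a gripper value outside its range is refused whole. The fingers move at their own pace and stop on an object; "newtons" is the grip in N (left out, the last holds). Time passes only in rows, so rows that repeat a pose let the fingers close. It gives the time, the measured TCP pose, the force and the opening at its end, in the units of the state.
- robot.observe(): the state, without advancing time (a new reading comes with each control period).
- robot.get_image(name): name is "side" or "top"; returns a dict with "color" (420x560x3 uint8, red, green, blue), "vfov" (degrees; the focal length in pixels is half the picture's height over the tangent of half this angle, whatever the lens; pixels are square), "cx", "cy" (the principal point, pixels), "k1" (the pictures are not rectified: a ray, as slopes to the right and down, at radius r is drawn at 1 + k1 r^2 times it, then the intrinsics apply), "T" (4x4, takes a point from camera to world coordinates). Camera axes: x right, y down, z forward; pixel columns grow to the right and rows downward; lengths in m; the calibration is good to about 2 mm. A picture is of the moment at which its call begins. There is no depth.
- robot.finish_job(): hands the job in, once; it reports no verdict.
Trained networks look in a picture, given as the dict that the camera call returned (one of the last four; its "shot" number tells which), for a name from the list of things; names that differ only in an ending like _2 or _b are one class to them, and where a whole thing is asked for, a point or a joint stands for the part that bears it (a point fixed in the world has none). Each returns a list of dicts, best first, with "p" (0 to 1); they miss things now and then, are a little off and sometimes report something else, mostly with a low value. They report only what shows in the picture. A call takes as long as a camera call.
- robot.recognise(picture, query): "position" ([x, y, z] in m, in world coordinates, good to about 4 mm: the middle of the surface that is visible of it).
The state is a dict: "time": time; "joint_positions": joint angles; "dq": joint speeds; "effort": joint torques, N m; "tcp_pos": TCP position; "eef_rot": TCP orientation; "force": force on the tool from outside, world axes, zero at the start; "wrist_torque": the same for the moment, N m; "opening": opening from 0.0 (shut) to 1.0 (fully open).
Only numpy, scipy, OpenCV 4.12 (cv2) and the standard library are available. Lean on these libraries where they do the work, as an engineer would, in place of code of your own. Each camera call takes 0.05 s, during which the arm holds its last target.

## Working session

There is one attempt and no reset: what is moved stays moved. The work goes in short steps, Python scripts to look and compute and a tool call to move; the robot and the scene stay as the last step left them, time stands still between calls to the robot, and variables do not carry over. Pictures are saved under pics/ and viewed, and the job is handed in when it is done.

Besides the shell and the picture viewer there is one more tool, called as name([rows], argument=value, ...), one row to a line, values as JSON. drive_tool: Moves the arm, as the interface text tells. Its arguments: {"type":"object","properties":{"delta_pos":{"type":"array","items":{"type":"array","items":{"type":"number"}}},"yaw":{"type":"array","items":{"type":"number"}},"fingers":{"type":"array","items":{"type":"number"}},"newtons":{"type":"number"}},"required":["delta_pos","yaw","fingers"]}

```bash
mkdir -p pics
cat > h.py <<'E'
import numpy as np, cv2
from workcell import robot
def K(p):
    f=p["color"].shape[0]/2/np.tan(np.radians(p["vfov"])/2)
    return f
def proj(p,X):
    T=np.array(p["T"]);c=np.linalg.inv(T)@np.append(X,1)
    s=c[:2]/c[2];s=s*(1+p["k1"]*(s@s));f=K(p);return s*f+[p["cx"],p["cy"]]
def ray(p,uv,z):
    f=K(p);d=(np.array(uv)-[p["cx"],p["cy"]])/f;s=d.copy()
    for _ in range(30): s=d/(1+p["k1"]*(s@s))
    T=np.array(p["T"]);v=T[:3,:3]@np.append(s,1);o=T[:3,3]
    return o+v*(z-o[2])/v[2]
E
python3 - <<'E'
from h import *
for n in("top","side"):
    p=robot.get_image(n);cv2.imwrite(f"pics/{n}1.png",p["color"][:,:,::-1])
    print(n,np.round(p["T"],3).tolist(),p["vfov"],p["cx"],p["cy"],p["k1"])
    for q in("tilt_round","press_round","tilt_plain","tilt_square"):
        for r in robot.recognise(p,q)[:3]: print(q,r["p"],np.round(r["position"],4),proj(p,r["position"]).round())
s=robot.observe();print(s)
E
```

```text
top [[0.007, -0.988, 0.155, 0.393], [-1.0, -0.008, -0.007, 0.021], [0.008, -0.155, -0.988, 1.181], [0.0, 0.0, 0.0, 1.0]] 47.65056033758376 281.03735571927916 208.87752275270205 -0.03963543527088767
tilt_round 0.84 [ 0.5967 -0.0389  0.1026] [304. 194.]
press_round 0.79 [ 0.5892 -0.0441  0.1044] [306. 197.]
tilt_plain 0.75 [0.5601 0.2779 0.1029] [166. 209.]
tilt_square 0.87 [ 0.5669 -0.2472  0.0976] [394. 208.]
side [[0.978, -0.122, 0.17, 0.372], [-0.209, -0.568, 0.796, -0.767], [-0.001, -0.814, -0.581, 0.666], [0.0, 0.0, 0.0, 1.0]] 57.64433668705346 277.3572297226605 208.64615883732534 -0.06671309981116592
tilt_round 0.9 [ 0.5927 -0.0459  0.0984] [304. 219.]
press_round 0.79 [ 0.5942 -0.0433  0.0991] [304. 218.]
tilt_plain 0.6 [0.5661 0.2794 0.0946] [268. 160.]
tilt_square 0.85 [ 0.5717 -0.2538  0.1053] [321. 278.]
{'time': 0.5, 'joint_positions': array([ 1.10101303e+00,  3.13513979e-01, -4.71150350e-02,  1.21021208e+00,
       -2.85747361e-05,  1.57081857e+00]), 'dq': array([ 3.20343604e-04, -7.09266060e-04,  2.75636285e-03,  3.91053033e-05,
        2.76617449e-04, -1.07110378e-03]), 'effort': array([ 7.77765472e-04, -5.38959754e+01,  3.39754272e+01,  3.33483207e-03,
        1.45557683e-04, -5.29872295e-06]), 'tcp_pos': array([0.27161558, 0.53498003, 0.2562845 ]), 'eef_rot': array([ 2.67743026e+00,  1.64337198e+00, -3.64556897e-05]), 'force': array([-0.04735144, -0.26955834,  0.43166018]), 'wrist_torque': array([ 0.01572113, -0.00873308, -0.04475905]), 'opening': 1.0013077510740447}
```

Run:
```python
import cv2
a=cv2.imread("pics/top1.png");cv2.imwrite("pics/topz.png",cv2.resize(a[130:280,110:450],None,fx=2.3,fy=2.3,interpolation=2))
b=cv2.imread("pics/side1.png");cv2.imwrite("pics/sidez.png",cv2.resize(b[110:340,180:420],None,fx=2.6,fy=2.6,interpolation=2))
```

```text
(no output)
```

View pics/topz.png

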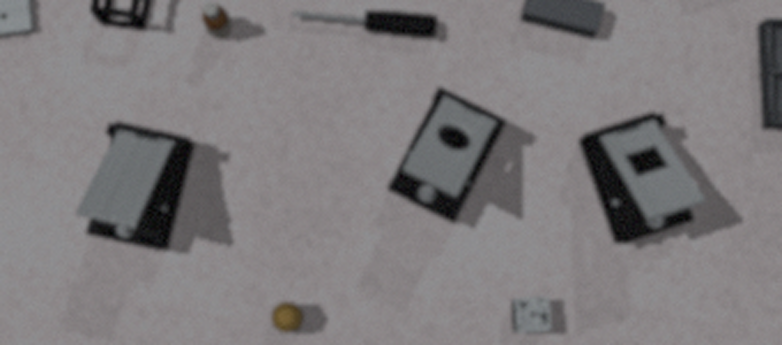

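View pics/sidez.png

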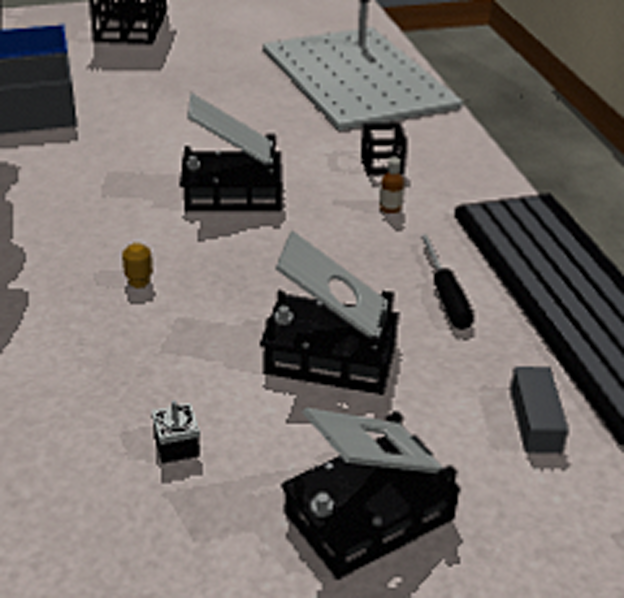

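View pics/top1.png

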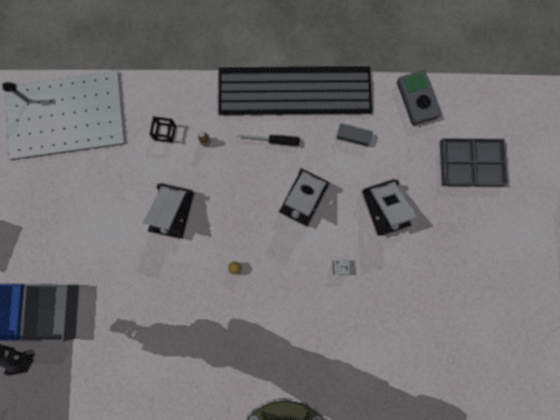

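Run:
```python
import cv2
a=cv2.imread("pics/top1.png");cv2.imwrite("pics/topz2.png",cv2.resize(a[160:235,270:345],None,fx=8,fy=8,interpolation=2))
b=cv2.imread("pics/side1.png");cv2.imwrite("pics/sidez2.png",cv2.resize(b[190:265,270:345],None,fx=8,fy=8,interpolation=2))
```

```text
(no output)
```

View pics/topz2.png

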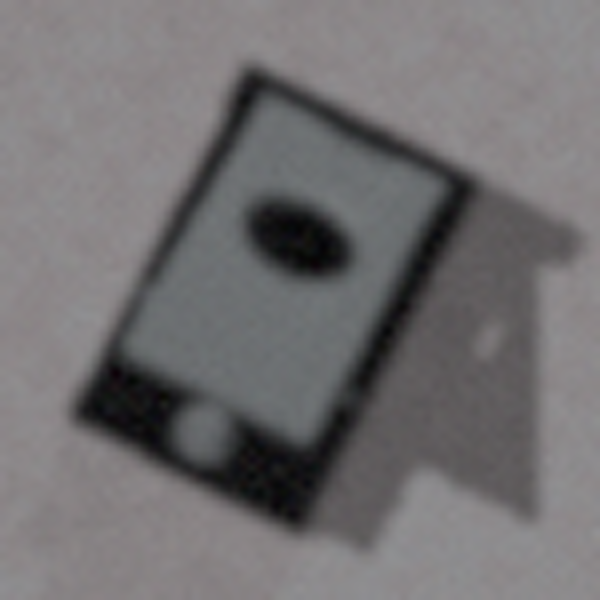

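View pics/sidez2.png

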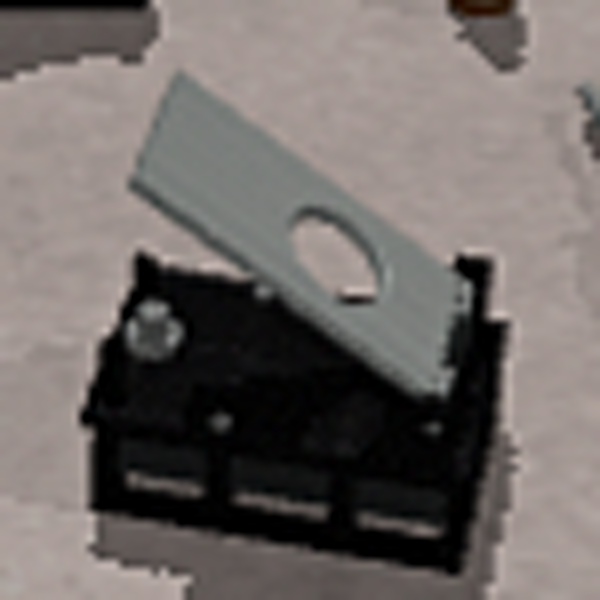

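```bash
cat > fit.py <<'E'
from h import *
from scipy.optimize import least_squares
P={n:robot.get_image(n) for n in("top","side")}
obs={"top":([270,160],[(265,85),(455,185),(120,352),(310,445)]),"side":([270,190],[(470,290),(435,397),(180,75),(130,180)])}
def pt(p,s,y,h=2.5,t=.6):
    a=p[2];u=np.array([np.cos(a),np.sin(a)]) # toward hinge
    v=np.array([-u[1],u[0]])
    ho=-s*np.cos(t)+h*np.sin(t);z=58+s*np.sin(t)+h*np.cos(t)
    xy=p[:2]+(u*ho+v*y)/1000
    return np.append(xy,z/1000)
def res(p,names=("top","side")):
    r=[]
    for n in names:
        o,c=obs[n]
        for (s,y),q in zip([(4,30),(4,-30),(119,30),(119,-30)],c):
            r+=list(proj(P[n],pt(p,s,y))-(np.array(q)/8-.5+8*0+np.array(o)))
    return np.array(r)
if __name__=="__main__":
  for nm in(("top",),("side",),("top","side")):
    s=least_squares(res,[.65,-.06,.3],args=(nm,));p=s.x
    print(nm,p.round(4),"rms",np.sqrt(np.mean(s.fun**2)).round(2),"press",pt(p,94,0).round(4),"level",pt(p,94,0,t=0).round(4))
  print(s.fun.reshape(-1,2).round(1).tolist())
E
python3 fit.py
```

```text
('top',) [ 0.6467 -0.0661 -0.4697] rms 1.16 press [ 0.5787 -0.0316  0.1131] level [ 0.5628 -0.0235  0.0605]
('side',) [ 0.6468 -0.0669 -0.4843] rms 0.46 press [ 0.5794 -0.0314  0.1131] level [ 0.5636 -0.0231  0.0605]
('top', 'side') [ 0.6468 -0.0664 -0.4744] rms 0.89 press [ 0.579  -0.0316  0.1131] level [ 0.5632 -0.0234  0.0605]
[[0.2, 1.9], [-1.4, 0.7], [0.6, -1.7], [0.6, -1.1], [-0.8, -0.7], [-0.3, 0.5], [0.0, -0.1], [0.5, 0.3]]
```

Run:
```python
from fit import *
from scipy.spatial.transform import Rotation as R
s=robot.observe();M=R.from_rotvec(s["eef_rot"]).as_matrix();print(M.round(3))
p=np.array([.6468,-.0664,-.4744]);x=pt(p,98,0);print(x)
t=np.array([x[0],x[1],.156]);print((M.T@(t-s["tcp_pos"])*1000).round(1), s["time"], robot.tip_extent)
```

```text
[[ 0.453  0.892  0.   ]
 [ 0.892 -0.453  0.   ]
 [ 0.     0.    -1.   ]]
[ 0.57610497 -0.03009714  0.1153983 ]
[-366.1  527.3  100.3] 0.7 0.025
```

drive_tool([
  [-5,8,0],
  [-16,23,0],
  [-33,47,0],
  [-53,76,0],
  [-74,106,0],
  [-94,136,0],
  [-115,166,0],
  [-136,196,0],
  [-157,226,0],
  [-178,256,0],
  [-199,286,0],
  [-220,317,0],
], yaw=[0,0,0,0,0,0,0,0,0,0,0,0], fingers=[0,0,0,0,0,0,0,0,0,0,0,0])

```text
time: 1.7
tcp_pos: [0.455, 0.1931, 0.2566]
eef_rot: [2.677, 1.643, 0.001]
force: [1.1, 0.5, 0.2]
opening: -0.004
```

drive_tool([
  [-21,30,0],
  [-42,60,0],
  [-63,91,0],
  [-84,121,0],
  [-104,150,0],
  [-122,175,0],
  [-135,195,0],
  [-143,206,0],
  [-146,210,0],
  [-146,210,0],
  [-146,210,0],
  [-146,210,0],
], yaw=[0,0,0,0,0,0,0,0,0,0,0,0], fingers=[0,0,0,0,0,0,0,0,0,0,0,0])

```text
time: 2.7
tcp_pos: [0.5752, -0.0287, 0.2564]
eef_rot: [-2.676, -1.645, 0.0]
force: [0.4, -0.3, 0.2]
opening: -0.005
```

drive_tool([
  [0,1,10],
  [0,1,25],
  [0,1,45],
  [0,1,65],
  [0,1,82],
  [0,1,95],
  [0,1,102],
  [0,1,102],
  [0,1,102],
], yaw=[0,0,0,0,0,0,0,0,0], fingers=[0,0,0,0,0,0,0,0,0])

```text
time: 3.45
tcp_pos: [0.5764, -0.0298, 0.1542]
eef_rot: [-2.676, -1.644, 0.001]
force: [-0.5, 0.1, 0.4]
opening: 0.002
```

Run:
```python
from h import *
o=[]
for n in("side","top"):
    p=robot.get_image(n)["color"][:,:,::-1]
    c=p[160:285,240:365] if n=="side" else p[140:265,240:365]
    o.append(cv2.resize(c,(398,398),interpolation=2))
cv2.imwrite("pics/b.png",np.hstack(o));s=robot.observe();print(s["tcp_pos"],s["force"],s["time"])
```

```text
[ 0.57735843 -0.03012604  0.15526212] [-1.31896669 -0.44068891 -0.52221325] 3.55
```

View pics/b.png

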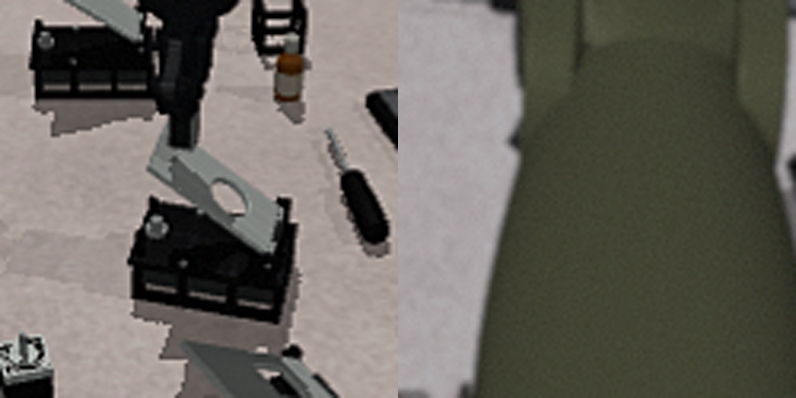

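The fingertips are right over the solid strip near the raised edge (about 180,145 in the left crop), clear of the window. Next I press down to just short of level.

drive_tool([
  [0,0,6],
  [0,0,12],
  [0,0,18],
  [0,-1,24],
  [0,-2,30],
  [0,-3,36],
  [0,-4,42],
  [0,-5,48],
  [0,-6,54],
  [0,-6,59],
  [0,-6,62],
  [0,-6,63],
], yaw=[0,0,0,0,0,0,0,0,0,0,0,0], fingers=[0,0,0,0,0,0,0,0,0,0,0,0])

```text
time: 4.55
tcp_pos: [0.5699, -0.0269, 0.0902]
eef_rot: [-2.675, -1.642, 0.002]
force: [-2.1, 1.4, 5.8]
opening: 0.002
```

drive_tool([
  [0,0,2],
  [0,0,4],
  [0,0,5],
], yaw=[0,0,0], fingers=[0,0,0])

```text
time: 4.8
tcp_pos: [0.5698, -0.0269, 0.0855]
eef_rot: [-2.675, -1.642, 0.002]
force: [-3.9, 3.2, 8.0]
opening: 0.001
```

drive_tool([
  [0,0,1],
  [0,0,1],
  [0,0,1],
], yaw=[0,0,0], fingers=[0,0,0])

```text
time: 5.05
tcp_pos: [0.5699, -0.0269, 0.0854]
eef_rot: [-2.675, -1.643, 0.002]
force: [-6.1, 3.1, 12.3]
opening: 0.005
```

Run:
```python
from h import *
p=robot.get_image("side")["color"][:,:,::-1]
cv2.imwrite("pics/c.png",cv2.resize(p[180:280,250:370],(720,600),interpolation=2));s=robot.observe();print(s["tcp_pos"],s["force"],s["time"])
```

```text
[ 0.56986999 -0.02693778  0.08537841] [-6.2501777  2.3806509 12.3751414] 5.1
```

View pics/c.png

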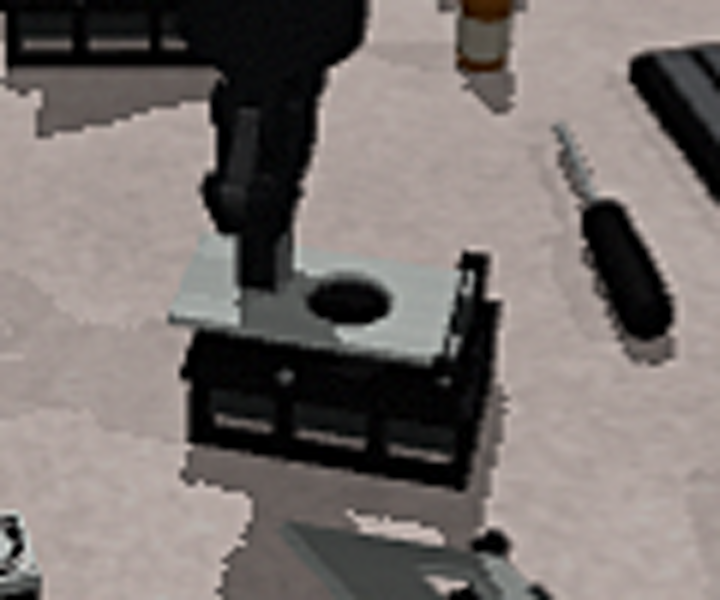

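The plate lies level, with the fingers at about (265,285) on the strip. The force rose from 8 to 12 N without further travel, so it is on the stop. I'll add a little margin and hold.

drive_tool([
  [0,0,1],
  [0,0,1],
  [0,0,1],
  [0,0,1],
  [0,0,1],
  [0,0,1],
  [0,0,1],
  [0,0,1],
  [0,0,1],
  [0,0,1],
  [0,0,1],
  [0,0,1],
], yaw=[0,0,0,0,0,0,0,0,0,0,0,0], fingers=[0,0,0,0,0,0,0,0,0,0,0,0])

```text
time: 6.1
tcp_pos: [0.5699, -0.0269, 0.0852]
eef_rot: [-2.675, -1.643, 0.001]
force: [-7.6, 2.2, 18.4]
opening: -0.001
```

drive_tool([
  [0,0,0],
  [0,0,0],
  [0,0,0],
  [0,0,0],
  [0,0,0],
  [0,0,0],
  [0,0,0],
  [0,0,0],
], yaw=[0,0,0,0,0,0,0,0], fingers=[0,0,0,0,0,0,0,0])

```text
time: 6.77
tcp_pos: [0.5699, -0.0269, 0.0851]
eef_rot: [-2.675, -1.643, 0.001]
force: [-8.7, 2.5, 18.4]
opening: 0.002
```

drive_tool([
  [0,0,-6],
  [0,0,-14],
  [0,0,-22],
  [0,0,-30],
  [0,0,-38],
  [0,0,-46],
  [0,0,-56],
  [0,0,-68],
  [0,0,-84],
  [0,0,-104],
  [0,0,-124],
  [0,0,-140],
], yaw=[0,0,0,0,0,0,0,0,0,0,0,0], fingers=[0,0,0,0,0,0,0,0,0,0,0,0])

```text
time: 7.77
tcp_pos: [0.5701, -0.0273, 0.2252]
eef_rot: [-2.676, -1.643, 0.003]
force: [0.6, 0.5, -0.2]
opening: 0.002
```

drive_tool([
  [0,0,-10],
  [0,0,-20],
  [0,0,-25],
  [0,0,-25],
  [0,0,-25],
  [0,0,-25],
], yaw=[0,0,0,0,0,0], fingers=[0,0,0,0,0,0])

```text
time: 8.27
tcp_pos: [0.5708, -0.0276, 0.2482]
eef_rot: [-2.676, -1.643, 0.002]
force: [0.2, -0.5, 0.4]
opening: -0.0
```

Run:
```python
from h import *
p=robot.get_image("side")["color"][:,:,::-1]
cv2.imwrite("pics/d.png",cv2.resize(p[120:340,190:430],(654,600),interpolation=2));s=robot.observe();print(s["tcp_pos"],s["force"],s["time"])
```

```text
[ 0.57073085 -0.02765516  0.24822863] [-0.54590032 -0.44475357  0.81375287] 8.3167
```

View pics/d.png

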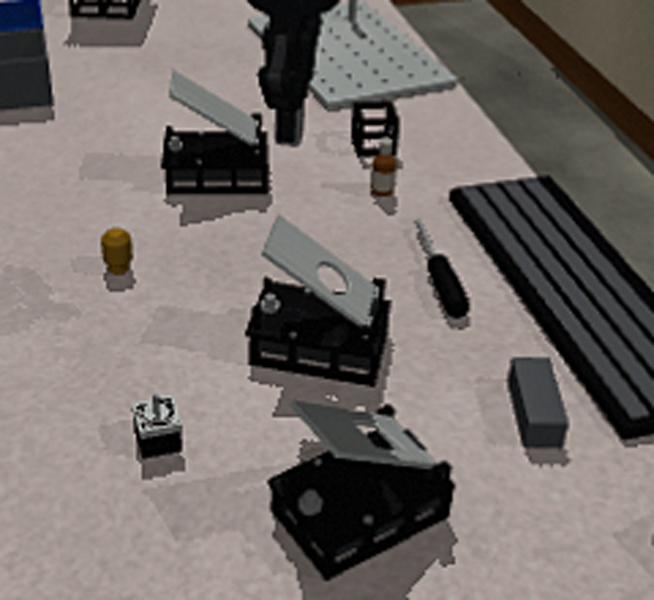

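All three plates are raised: the round one at about (320,270), the solid one at (210,100) and the square one at (375,435). The gripper is high and clear.

```bash
python3 -c "
from workcell import robot
print(robot.finish_job())"
```

```text
the job is handed in; nothing more can be done
None
```

I pressed the round-window plate down with the closed fingers on its solid strip until it lay level on its stop. I held it there for about 2 s, let it spring back up, and handed the job in.

- **Level:** the TCP settled at z = 85.1–85.5 mm, against 85.5 mm expected for level. The force rose from 8 N to 12 N, then 18 N during the hold, with almost no further travel. The side picture showed the plate flat.
- **After release:** the last side picture, just before hand-in at about 8.3 s on the robot's clock, showed all three plates raised. The force was near zero, and the gripper was about 11 cm above the raised plate.
- **Measurements:** the fits from the two cameras agreed to about 1 mm on the press point. Corner errors in the top view were about 1.2 px, and no check failed. I did not look again from the top after release, because the arm blocks that view.

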